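# Line up the baking dish on the buffet table

### The job

Push the lidded rectangular baking dish along the table, with the fingers against its sides, until its long side lies flat against the wooden ledge and its end butts against the wooden block standing at one end of the ledge. Keep the dish on the table, do not touch its lid or knob, and leave everything else on the table where it stands. Finish with the hand clear of it.

Things in the scene. Friction and masses are not known exactly. Their poses are not given: they have to be found in the camera images.
- dish: White ceramic rectangular baking dish with a glass lid, loose, about 0.5 to 0.95 kg with the lid, sliding on the table. Its body is a solid-sided box 120 (x) by 180 (y) by 45 mm high with upright sides; origin at the centre of its underside, z up. Its long sides are parallel to its y axis; its +x side is the one that starts turned roughly to the ledge.
- lid: The dish's glass lid, fixed on the dish: 96 by 156 mm and 6 mm thick, so set in 12 mm from the dish's sides all round, with a round steel knob 28 mm across in its middle. Origin at the centre of the lid's underside, 45 mm above the dish's underside; the knob's top is 68 mm above the table. Not to be touched.
- ledge: Straight wooden ledge fixed to the table beyond the dish: 26 mm thick, 560 mm long, 30 mm high. Origin at table level in the middle of its upright front face, the face towards the robot; its y axis runs along that face and its x axis points away from the dish, into the wood. So the dish lies on its -x side.
- block: Dark wooden block fixed in front of the ledge at its +y or its -y end, 230 mm from the ledge's middle: 80 (x, out from the ledge's front face) by 50 (y, along the ledge) by 40 mm high, axes parallel to the ledge's. Origin at the centre of its underside, 40 mm before the ledge's front face. Its inner face, 25 mm from the origin, is the stop for the dish's short end.
- jar: Squat amber glass jar with a steel cap, 62 mm across, 55 mm high, standing in front of the ledge at the other end, where the block is not (230 mm from the ledge's middle). Origin at the centre of its underside. Leave it.
- mill: Dark wooden pepper mill, 48 mm across, 120 mm high, standing to the left on the robot's side of the ledge. Origin at the centre of its underside. Leave it.
- salt: White ceramic salt shaker, 42 mm across, 71 mm high, standing to the right on the robot's side of the ledge. Origin at the centre of its underside. Leave it.
- mug: Blue mug, 76 mm across, 85 mm high, beyond the ledge. Origin at the centre of its underside. Leave it.
- spoon: Serving spoon with a red handle, 240 mm long, lying on the table to the left, its length along its x axis, handle towards -x, 30 mm high at most. Leave it.
- can: Food can, 70 mm across, 100 mm high, past the left end of the ledge. Origin at the centre of its underside. Leave it.
Things that resemble listed ones, but are neither listed nor needed, are in the scene too. What is shaped like the block but green, pink or purple is not meant.

How it is judged:
At the end, for the whole second after the job is handed in: The dish stands at rest on the table, parallel to the ledge within 0.045 rad, its centre at most 66 mm from the ledge's front face (60 in contact) and at most 121 mm along the ledge from the block's origin (115 in contact), on the block's inner side (x of dish in the frame of ledge between -0.066 and -0.057 m and angle between the y axis of dish and the y axis of ledge, either way round below 0.045 rad and ((y of block in the frame of ledge above 0 m and y of dish in the frame of block between -0.121 and -0.112 m) or (y of block in the frame of ledge below 0 m and y of dish in the frame of block between 0.112 and 0.121 m)) and height (world z) of dish below 0.005 m and angle between dish's own z axis and vertical below 0.05 rad and linear speed of dish below 0.01 m/s); the robot touches nothing.
It fails at once if the dish is lifted or tipped (height (world z) of dish above 0.01 m or angle between dish's own z axis and vertical above 0.12 rad).
It fails at once if the lid or its knob is touched (contact force between any of the fingers, the arm and lid above 0.5 N).
It fails at once if another thing on the table is moved more than 20 mm or tipped over (distance of any of jar, mill, salt, mug, spoon, can from where it was at the start of the episode above 0.02 m or angle between any of jar, mill, salt, mug, can's own z axis and vertical above 0.3 rad).
It also fails if it takes over 51 s, if anything falls off the work surface, if the arm or the gripper's body presses on something with over 40 N, if the wrist force passes 120 N, or if a joint passes its speed limit or range.

### The arm

A 6-joint arm with a two-finger parallel gripper is mounted at the origin on the work surface. World frame = base frame: x ahead of the robot, y to its left, z up, the work surface at z = 0. Lengths are in m, angles in rad, forces in N, time in s.
With the tool pointing down it reaches from about 0.4 to 0.825 m from the base axis. Payload 7 kg.
Tool frame: the origin (TCP) lies at the very end of the fingers, on their centre line; the grasp point (between the pads) lies 19 mm behind it (arm.grasp_offset is the distance from the TCP to the grasp point, in m); z points along the fingers, y is the line along which they close (so a half turn about z gives the same grasp; the last joint's range is limited). The gripper opens to 88 mm and grips with 3 to 60 N. Pads are 19 mm wide; open, the fingers measure 130 mm over their backs; the gripper's body (78 mm by 193 mm) begins 47 mm behind the grasp point.
Start: joints at [1.576, 0.359, 0.012, 0, -1.224, -0.288], TCP at [0.188, 0.648, 0.227] pointing down, gripper open.
Joint ranges: [-3.07, 3.07], [-1.43, 2.12], [-1.02, 1.25], [-3.03, 1.67], [-3.05, -0], [-3.03, 3.03]. Speed limits (rad/s): [2.39, 2.39, 3.01, 3.14, 3.14, 3.14].

### API

Orientations are given as [roll, pitch, yaw] about the fixed x, y, z axes, in that order (R = Rz(yaw) Ry(pitch) Rx(roll)).
In Python, from station import get_state, cams, arm, nets gives the robot as it stands.
- The arm moves only by the shell command python3 -m creep 'ROWS' [FORCE]. ROWS is a JSON object of lists of equal length, an entry for each row: "translation": the shift along the world's x, y, z in mm, a list of three; "spin": the turn about the world's z in rad; "gripper": the opening, from 0 (shut) to 1 (fully open). In form: {"translation": [[dx, dy, dz], ...], "spin": [spin, ...], "gripper": [gripper, ...]}. A call has 1 to 8 rows; each row shifts and turns the commanded pose from where the row before left it; what a row does not reach is not made up. A row lasts 1/10 s, in which the tool goes at most 50 mm and 8.59 degrees, less where a joint would pass 70% of its speed; a pose out of reach is approached as far as the arm can. A call is refused whole if a number of a shift passes 50 or a number of a turn 0.15, either way. A call with a gripper value outside its range is refused whole. The fingers move at their own pace and stop on an object; FORCE is the grip in N (left out, the last holds). Time passes only in rows, so rows that do not move let the fingers close. It gives the time, the measured TCP pose, the force, the opening and the grip force at its end, in the units of the state.
- get_state(): the state, without advancing time (a new reading comes with each control period).
- cams.grab_frame(name): name is "side" or "top"; returns a dict with "img" (400x640x3 uint8, red, green, blue), "mtx" (3x3 intrinsics, pixels), "R" (3x3) and "t" (3): a world point X has camera coordinates R X + t. Camera axes: x right, y down, z forward; pixel columns grow to the right and rows downward; lengths in m; the calibration is good to about 2 mm. A picture is of the moment at which its call begins. There is no depth.
- arm.job_done(): hands the job in; it is judged then, once.
Trained networks look in the newest picture that a camera, given by its name, has taken for a name from the list of things; names that differ only in an ending like _2 or _b are one class to them, and where a whole thing is asked for, a point or a joint stands for the part that bears it (a point fixed in the world has none). Each returns a list of dicts, best first, with "confidence" (0 to 1); they miss things now and then, are a little off and sometimes report something else, mostly with a low value. They report only what shows in the picture. A call takes as long as a camera call. They do not tell look-alikes from the thing itself.
- nets.search_frame(camera, label): "centre" ([x, y, z] in m, in world coordinates, good to about 4 mm: the middle of the surface that is visible of it).
- nets.pinpoint(camera, label): "centre" ([x, y, z] in m, in world coordinates, good to about 4 mm: a listed point, or the origin of a listed thing).
The state is a dict: "t": time; "q": joint angles; "qd": joint speeds; "joint_efforts": joint torques, N m; "eef_pos": TCP position; "ee_rot": TCP orientation; "force": force on the tool from outside, world axes, zero at the start; "moment": the same for the moment, N m; "width": finger opening in m; "gripper_force": force on a finger pad.
Only numpy, scipy, OpenCV 4.12 (cv2) and the standard library are available. Lean on these libraries where they do the work, as an engineer would, in place of code of your own. Each camera call takes 0.05 s, during which the arm holds its last target. There are 200 camera calls.

## Working session

There is one attempt and no reset: what is moved stays moved. The work goes in short steps, Python scripts to look and compute and a shell command to move; the robot and the scene stay as the last step left them, time stands still between calls to the robot, and variables do not carry over. Pictures are saved under pics/ and viewed, at most 10 in all, crops included, and the job is handed in when it is done.

```bash
mkdir -p pics
python3 - <<'E'
from station import get_state,cams,nets
import cv2
for c in("top","side"):
    f=cams.grab_frame(c); cv2.imwrite(f"pics/{c}0.png",f["img"][:,:,::-1])
    print(c,f["mtx"].tolist(),f["R"].round(4).tolist(),f["t"].round(4).tolist())
    for l in("dish","ledge","block","jar","mill","salt","spoon"):
        print(l,[(round(d["confidence"],2),[round(v,3) for v in d["centre"]]) for d in nets.pinpoint(c,l)])
s=get_state();print(s["t"],s["eef_pos"],s["ee_rot"],s["width"])
E
```

```text
top [[429.17273353229797, 0.0, 329.20786162640604], [0.0, 429.17273353229797, 199.22123505265165], [0.0, 0.0, 1.0]] [[0.0015, -0.9999, 0.0144], [-0.998, -0.0024, -0.0633], [0.0633, -0.0142, -0.9979]] [0.0671, 0.5296, 1.2102]
dish [(0.72, [0.51, 0.038, 0.001])]
ledge [(0.88, [0.65, 0.069, 0.002])]
block [(0.98, [0.631, -0.168, 0.002]), (0.71, [0.395, -0.149, 0.003]), (0.64, [0.585, -0.306, 0.002]), (0.61, [0.782, -0.249, -0.001])]
jar [(0.75, [0.59, 0.289, 0.003])]
mill [(0.89, [0.427, 0.352, 0.004])]
salt [(0.56, [0.477, -0.245, 0.003]), (0.36, [0.628, -0.167, 0.001])]
spoon [(0.84, [0.324, 0.434, 0.002])]
side [[375.72489524897577, 0.0, 323.6631121767924], [0.0, 375.72489524897577, 195.8320902830245], [0.0, 0.0, 1.0]] [[0.9973, -0.0697, -0.0212], [-0.0652, -0.7247, -0.6859], [0.0325, 0.6855, -0.7274]] [-0.5475, 0.1312, 1.0941]
dish [(0.77, [0.511, 0.035, -0.002])]
ledge [(0.55, [0.648, 0.067, -0.0])]
block [(0.78, [0.782, -0.244, -0.001]), (0.75, [0.628, -0.168, -0.002]), (0.74, [0.398, -0.147, -0.004]), (0.69, [0.586, -0.314, -0.001])]
jar [(0.76, [0.594, 0.291, 0.0]), (0.43, [0.43, 0.347, -0.0])]
mill [(0.83, [0.433, 0.348, 0.001])]
salt [(0.67, [0.482, -0.245, -0.001])]
spoon [(0.56, [0.319, 0.433, -0.003])]
0.8 [0.1883569  0.64815275 0.22661172] [-3.14155807e+00  3.36794155e-05 -2.82828254e-01] 0.08764028013004044
```

View pics/top0.png

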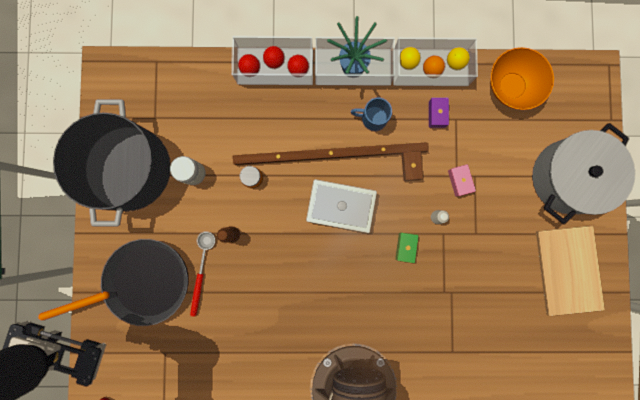

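Run:
```python
import cv2
i=cv2.imread("pics/top0.png")[90:330,180:500]
cv2.imwrite("pics/crop0.png",cv2.resize(i,None,fx=2.5,fy=2.5,interpolation=cv2.INTER_CUBIC))
```

```text
(no output)
```

View pics/crop0.png

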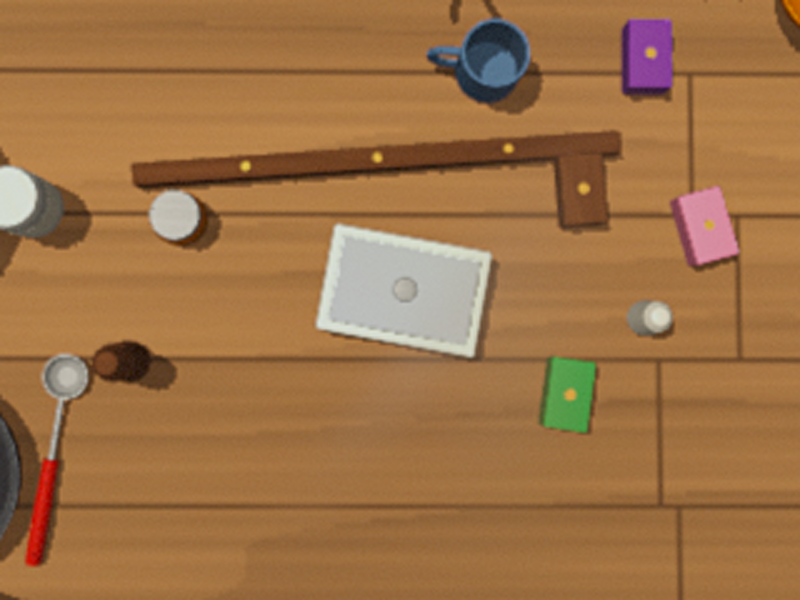

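The top view shows the brown block at (413,165), joined to the ledge's right (-y) end. The look-alikes are green (407,247), pink (462,180) and purple (439,112). Only the brown one is dark wood in front of the ledge, and the crop confirms it. The dish is at (341,206), the jar at (250,176) on the other end and the salt shaker at (441,217).

```bash
cat > h.py <<'E'
import numpy as np,cv2
from station import get_state,cams,nets
def unproj(f,p,z):
    p=np.asarray(p,float).reshape(-1,2)
    d=(np.c_[p,np.ones(len(p))]@np.linalg.inv(f["mtx"]).T)@f["R"]
    c=-f["R"].T@f["t"]
    return (c+d*((z-c[2])/d[:,2])[:,None])[:,:2]
def biggest(m):
    return max(cv2.findContours(m.astype(np.uint8),0,cv2.CHAIN_APPROX_NONE)[0],key=cv2.contourArea)
def dish(f,box=(270,380,140,260)):
    hsv=cv2.cvtColor(f["img"],cv2.COLOR_RGB2HSV)
    m=(hsv[...,1]<60)&(hsv[...,2]>130)
    k=np.zeros_like(m);k[box[2]:box[3],box[0]:box[1]]=1
    w=unproj(f,biggest(m&k)[:,0],.045)
    c,s,a=cv2.minAreaRect((w*1000).astype(np.float32))
    if s[0]>s[1]: a+=90   # angle of short side from world x
    a=(a+90)%180-90
    return c,s,a
def ledge(f):
    # brown ledge top front edge (z=.03), columns 262-395: darkest band
    hsv=cv2.cvtColor(f["img"],cv2.COLOR_RGB2HSV)
    m=(hsv[...,2]<115); k=np.zeros_like(m);k[135:185,225:435]=1
    m&=k.astype(bool)
    n,l,st,_=cv2.connectedComponentsWithStats(m.astype(np.uint8))
    return l==1+np.argmax(st[1:,4])
E
python3 - <<'E'
from h import *
f=cams.grab_frame("top")
print("dish",dish(f))
m=ledge(f);P=[]
cols=np.arange(268,398)
top=np.array([np.where(m[:,c])[0].min() for c in cols]); bot=np.array([np.where(m[:,c])[0].max() for c in cols])
# back edge (top of wood, z=.03)
for e,z in((top-.5,.03),(bot+.5,.03)):
    w=unproj(f,np.c_[cols,e],z); p=np.polyfit(w[:,1],w[:,0],1); print("x=%.4f+%.4f y"%(p[1],p[0]), np.std(w[:,0]-np.polyval(p,w[:,1])))
hsv=cv2.cvtColor(f["img"],cv2.COLOR_RGB2HSV)
print(hsv[145:182:2,340].tolist()); print(hsv[165,395:430].tolist())
cv2.imwrite("pics/m.png",m*255)
E
```

```text
dish ((509.7948303222656, 35.186241149902344), (179.30520629882812, 120.21537780761719), -10.291656494140625)
x=0.6762+-0.0717 y 0.00189596726321817
x=0.6464+-0.0713 y 0.0009433069568892756
[[15, 151, 172], [15, 154, 161], [11, 172, 113], [12, 172, 111], [12, 189, 112], [12, 177, 108], [12, 163, 47], [14, 158, 136], [15, 147, 180], [15, 147, 180], [15, 147, 175], [15, 147, 177], [15, 150, 175], [15, 153, 173], [15, 154, 176], [14, 151, 125], [15, 153, 157], [15, 155, 173], [16, 158, 171]]
[[15, 145, 174], [15, 145, 174], [15, 144, 174], [15, 147, 173], [15, 147, 175], [15, 149, 175], [14, 146, 168], [13, 148, 119], [13, 143, 82], [13, 154, 98], [11, 153, 125], [12, 153, 127], [12, 167, 124], [12, 161, 125], [12, 159, 122], [12, 165, 124], [18, 174, 173], [21, 174, 217], [21, 175, 216], [21, 178, 213], [19, 176, 194], [13, 167, 124], [11, 159, 112], [13, 171, 118], [12, 168, 117], [12, 171, 119], [13, 179, 111], [15, 158, 136], [15, 155, 178], [15, 148, 179], [15, 148, 178], [15, 151, 176], [15, 153, 177], [15, 151, 177], [16, 157, 177]][ WARN:0@1.360] global loadsave.cpp:1063 imwrite_ Unsupported depth image for selected encoder is fallbacked to CV_8U.
```

```bash
python3 -m creep '{"translation":[[15,-45,0],[15,-45,0],[15,-45,0],[15,-45,0],[15,-45,0],[15,-45,0],[15,-45,0],[15,-45,0]],"spin":[0,0,0,0,0.118,0.118,0.118,0],"gripper":[1,1,1,1,1,1,1,1]}'
```

```text
t: 1.65
eef_pos: [0.3086, 0.2864, 0.2269]
ee_rot: [-3.141, -0.001, 0.076]
force: [1.1, -0.4, 0.9]
width: 0.0879
gripper_force: 0.0
```

```bash
python3 -m creep '{"translation":[[15,-43,0],[15,-43,0],[15,-43,0],[15,-43,0],[15,-43,-20],[16,-42,-40],[0,0,-45],[0,0,-45]],"spin":[0,0,0,0,0,0,0,0],"gripper":[1,1,1,1,1,1,1,1]}'
```

```text
t: 2.45
eef_pos: [0.3974, 0.0371, 0.0827]
ee_rot: [-3.14, -0.003, 0.068]
force: [1.0, 1.1, -0.7]
width: 0.0877
gripper_force: 0.0
```

```bash
python3 -m creep '{"translation":[[0,0,-30],[0,0,-20],[0,0,-11],[0,0,0]],"spin":[0,0,0,0],"gripper":[1,1,1,1]}'
python3 - <<'E'
from h import *
f=cams.grab_frame("top");s=get_state();print(s["eef_pos"],s["ee_rot"],dish(f))
E
```

```text
t: 2.85
eef_pos: [0.3958, 0.0377, 0.0211]
ee_rot: [3.14, 0.003, 0.071]
force: [-0.4, -0.2, -0.4]
width: 0.0876
gripper_force: 0.0
[0.39642528 0.0380295  0.02202527] [3.14075489e+00 1.31783194e-03 7.11707477e-02] ((509.57672119140625, 35.15879821777344), (180.04283142089844, 120.80687713623047), -10.509201049804688)
```

```bash
python3 -m creep '{"translation":[[10,0.7,-6],[10,0.7,0],[8,0.6,0],[8,0.6,0],[8,0.6,0],[8,0.6,0],[8,0.6,0],[8,0.6,0]],"spin":[0,0,0,0,0,0,0,0],"gripper":[1,1,1,1,1,1,1,1]}'
python3 - <<'E'
from h import *
f=cams.grab_frame("top");s=get_state();print(s["eef_pos"],s["ee_rot"],dish(f));cv2.imwrite("pics/p1.png",f["img"][:,:,::-1])
E
```

```text
t: 3.7
eef_pos: [0.4653, 0.0432, 0.0163]
ee_rot: [3.141, 0.0, 0.071]
force: [-2.2, -1.9, 0.2]
width: 0.0877
gripper_force: 1.3
[0.4669242  0.04378478 0.01644666] [-3.14139881e+00 -1.36856511e-03  7.18214832e-02] ((550.4274291992188, 47.88266372680664), (95.97820281982422, 179.20327758789062), 1.986088752746582)
```

View pics/p1.png

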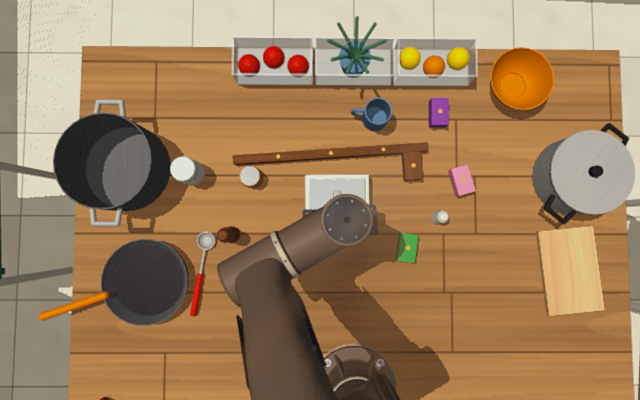

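The dish (far edge near row 177, columns 305-370) has turned nearly parallel to the ledge. Pushing on leaves a small gap before the end push.

```bash
python3 -m creep '{"translation":[[8,0.6,0],[8,0.6,0],[8,0.6,0],[8,0.6,0],[6,0.4,0],[3,0.2,0],[0,0,0]],"spin":[0,0,0,0,0,0,0],"gripper":[1,1,1,1,1,1,1]}'; python3 -m creep '{"translation":[[-20,0,0],[-30,-2,0],[-20,20,30],[0,45,50],[0,45,50]],"spin":[0,0,0,0,0],"gripper":[0.5,0,0,0,0]}';  python3 - <<'E'
from h import *
f=cams.grab_frame("top");s=get_state();print(s["eef_pos"],s["ee_rot"],dish(f));cv2.imwrite("pics/p2.png",f["img"][:,:,::-1])
for c in ("side",):
    g=cams.grab_frame(c);print(nets.pinpoint(c,"dish"));cv2.imwrite("pics/s2.png",g["img"][:,:,::-1])
E
```

```text
t: 4.45
eef_pos: [0.5065, 0.0465, 0.0164]
ee_rot: [-3.141, -0.001, 0.071]
force: [-0.9, -0.5, -0.9]
width: 0.0874
gripper_force: 0.4
t: 4.95
eef_pos: [0.4357, 0.1322, 0.1227]
ee_rot: [-3.141, -0.002, 0.071]
force: [2.1, 1.7, -1.2]
width: 0.0532
gripper_force: 0.0
[0.44047067 0.13804668 0.12930514] [-3.13551837 -0.01245051  0.07413586] ((575.9910888671875, 53.4468994140625), (120.68757629394531, 179.76881408691406), 4.154711723327637)
[{'centre': [0.5767, 0.0561, -0.0007], 'confidence': 0.65}]
```

View pics/p2.png

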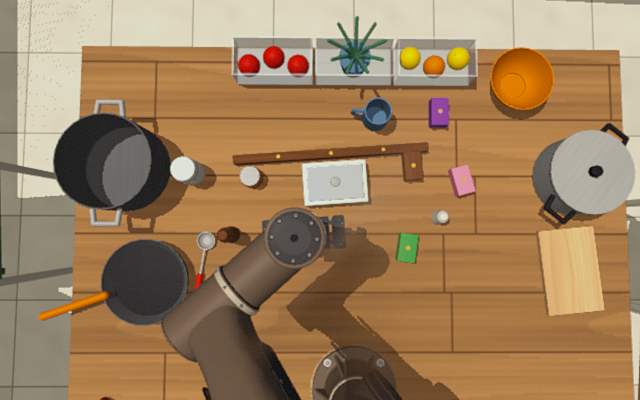

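The dish now lies parallel to the ledge with a gap of about 11 mm. Next I go to its left end, at about (302,184), with the fingers shut.

```bash
python3 -m creep '{"translation":[[40,10,0],[45,10,0],[45,10,0],[0,0,0],[0,0,0],[0,0,0]],"spin":[0,0,0,0,0,0],"gripper":[0,0,0,0,0,0]}'
```

```text
t: 5.7
eef_pos: [0.5648, 0.1604, 0.1198]
ee_rot: [3.141, 0.001, 0.071]
force: [-0.1, -0.7, 0.1]
width: 0.0004
gripper_force: 0.0
```

```bash
python3 -m creep '{"translation":[[2,25,0],[0,0,-25],[0,0,-45],[0,0,-33],[0,0,0]],"spin":[0,0,0,0,0],"gripper":[0,0,0,0,0]}'
```

```text
t: 6.2
eef_pos: [0.5639, 0.1841, 0.014]
ee_rot: [3.138, 0.007, 0.071]
force: [-1.4, -0.4, -0.1]
width: 0.0006
gripper_force: 0.0
```

```bash
python3 -m creep '{"translation":[[0.7,-9,2],[0.7,-9,0],[0.6,-8,0],[0.6,-8,0],[0.6,-8,0],[0.6,-8,0],[0.6,-8,0],[0,0,0]],"spin":[0,0,0,0,0,0,0,0],"gripper":[0,0,0,0,0,0,0,0]}';python3 - <<'E'
from h import *
f=cams.grab_frame("top");s=get_state();print(s["eef_pos"],dish(f));cv2.imwrite("pics/p3.png",f["img"][:,:,::-1])
E
```

```text
t: 7.0
eef_pos: [0.5735, 0.128, 0.0213]
ee_rot: [-3.14, -0.003, 0.071]
force: [1.3, 1.9, 1.7]
width: 0.0003
gripper_force: 0.8
[0.57301539 0.12795118 0.02089938] ((579.3336791992188, 19.88188934326172), (119.87835693359375, 178.1038360595703), 3.6380245685577393)
```

View pics/p3.png

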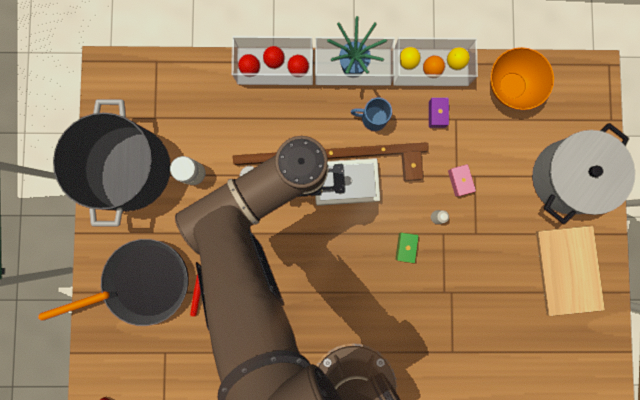

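The dish is sliding along the ledge (block's inner face at column ~402, dish end ~380) and stays straight. I keep pushing towards the block.

```bash
python3 -m creep '{"translation":[[0.6,-8,-4],[0.6,-8,0],[0.6,-8,0],[0.6,-8,0],[0.6,-8,0],[0.6,-8,0],[0.4,-6,0],[0.3,-4,0]],"spin":[0,0,0,0,0,0,0,0],"gripper":[0,0,0,0,0,0,0,0]}'; python3 -m creep '{"translation":[[0.2,-3,0],[0.2,-3,0],[0,0,0]],"spin":[0,0,0],"gripper":[0,0,0]}';python3 - <<'E'
from h import *
f=cams.grab_frame("top");s=get_state();print(s["eef_pos"],s["force"],dish(f))
E
```

```text
t: 7.85
eef_pos: [0.5779, 0.0712, 0.017]
ee_rot: [-3.14, -0.003, 0.072]
force: [-0.4, 6.7, 7.6]
width: 0.0004
gripper_force: 4.2
t: 8.15
eef_pos: [0.5782, 0.065, 0.0169]
ee_rot: [-3.14, -0.003, 0.072]
force: [0.6, 5.3, 5.3]
width: 0.0005
gripper_force: 2.7
[0.57820247 0.06500353 0.0168688 ] [1.22973773 4.81650144 3.88029265] ((582.0349731445312, -15.049243927001953), (111.9317626953125, 124.84825134277344), 89.66410827636719)
```

```bash
python3 -m creep '{"translation":[[0.1,-2,0],[0.1,-2,0],[0.1,-2,0]],"spin":[0,0,0],"gripper":[0,0,0]}'; python3 -m creep '{"translation":[[0.1,-1,0],[0.1,-1,0]],"spin":[0,0],"gripper":[0,0]}';python3 -m creep '{"translation":[[0.1,-1,0],[0.1,-1,0]],"spin":[0,0],"gripper":[0,0]}'
```

```text
t: 8.5
eef_pos: [0.5785, 0.0594, 0.0169]
ee_rot: [-3.14, -0.003, 0.072]
force: [-0.4, 7.7, 4.9]
width: 0.0006
gripper_force: 4.0
t: 8.7
eef_pos: [0.5786, 0.0574, 0.0169]
ee_rot: [-3.14, -0.003, 0.072]
force: [-0.2, 6.9, 7.2]
width: 0.0003
gripper_force: 4.1
t: 8.9
eef_pos: [0.5788, 0.0554, 0.0168]
ee_rot: [-3.14, -0.003, 0.072]
force: [-0.6, 7.6, 6.5]
width: 0.0004
gripper_force: 4.1
```

```bash
python3 -m creep '{"translation":[[0.1,-1,0],[0.1,-1,0]],"spin":[0,0],"gripper":[0,0]}';python3 -m creep '{"translation":[[0.1,-1,0],[0.1,-1,0]],"spin":[0,0],"gripper":[0,0]}'
```

```text
t: 9.1
eef_pos: [0.579, 0.0534, 0.0168]
ee_rot: [-3.14, -0.003, 0.072]
force: [-0.6, 7.2, 5.6]
width: 0.0006
gripper_force: 4.1
t: 9.3
eef_pos: [0.5792, 0.0522, 0.0169]
ee_rot: [-3.139, -0.004, 0.072]
force: [-4.1, 16.6, 7.3]
width: 0.0004
gripper_force: 9.2
```

Contact with the block: the force rose to 17 N. I back off, look, and move round to the long side.

```bash
python3 -m creep '{"translation":[[-1,15,0],[0,10,20],[0,0,45],[-20,0,45],[-45,-20,0],[-45,-40,0],[0,-40,0],[0,0,0]],"spin":[0,0,0,0,0,0,0,0],"gripper":[0,0,0,0,1,1,1,1]}';python3 - <<'E'
from h import *
f=cams.grab_frame("top");s=get_state();print(s["eef_pos"],dish(f,(270,404,140,260)));cv2.imwrite("pics/p4.png",cv2.resize(f["img"][110:260,230:460,::-1],None,fx=3,fy=3))
E
```

```text
t: 10.1
eef_pos: [0.4724, -0.0209, 0.1259]
ee_rot: [3.141, 0.001, 0.069]
force: [0.5, 1.2, 0.4]
width: 0.0268
gripper_force: 0.0
[ 0.47343105 -0.01965099  0.12588031] ((586.3749389648438, -54.025978088378906), (118.15534210205078, 180.64532470703125), 5.01053524017334)
```

View pics/p4.png

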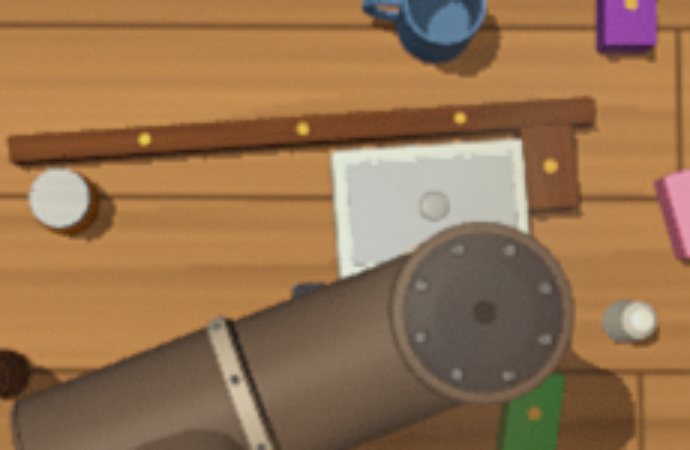

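The dish's right end is against the block (crop columns ~525), and a gap of about 8 mm to the ledge remains. Now I press it onto the ledge with two fingers.

```bash
python3 -m creep '{"translation":[[10,-20,0],[0,-19,0],[0,0,0],[0,0,-10],[0,0,-40],[0,0,-40],[0,0,-18],[0,0,0]],"spin":[0,0,0,0,0,0,0,0],"gripper":[1,1,1,1,1,1,1,1]}'
```

```text
t: 10.95
eef_pos: [0.482, -0.0568, 0.0145]
ee_rot: [3.14, 0.006, 0.072]
force: [-0.2, 0.0, -0.2]
width: 0.0865
gripper_force: 0.0
```

```bash
python3 -m creep '{"translation":[[8,0,2],[8,0,0],[8,0,0],[5,0,0],[4,0,0],[3,0,0],[2,0,0]],"spin":[0,0,0,0,0,0,0],"gripper":[1,1,1,1,1,1,1]}';python3 -m creep '{"translation":[[1,0,0],[1,0,0]],"spin":[0,0],"gripper":[1,1]}';python3 -m creep '{"translation":[[1,0,0],[1,0,0]],"spin":[0,0],"gripper":[1,1]}'
```

```text
t: 11.65
eef_pos: [0.52, -0.0575, 0.0193]
ee_rot: [-3.142, 0.005, 0.07]
force: [-7.6, 3.9, 4.7]
width: 0.0875
gripper_force: 4.0
t: 11.85
eef_pos: [0.5217, -0.0574, 0.0193]
ee_rot: [-3.142, 0.005, 0.07]
force: [-8.9, 3.2, 5.2]
width: 0.0876
gripper_force: 4.4
t: 12.05
eef_pos: [0.5235, -0.0573, 0.0192]
ee_rot: [-3.141, 0.005, 0.07]
force: [-8.9, 3.3, 3.3]
width: 0.0876
gripper_force: 4.1
```

```bash
python3 -m creep '{"translation":[[1,0,0],[1,0,0]],"spin":[0,0],"gripper":[1,1]}';python3 -m creep '{"translation":[[1,0,0],[1,0,0]],"spin":[0,0],"gripper":[1,1]}';python3 -m creep '{"translation":[[1,0,0],[1,0,0]],"spin":[0,0],"gripper":[1,1]}'
```

```text
t: 12.25
eef_pos: [0.5256, -0.0573, 0.0192]
ee_rot: [-3.141, 0.005, 0.071]
force: [-9.6, 4.7, 5.0]
width: 0.0878
gripper_force: 4.5
t: 12.45
eef_pos: [0.5275, -0.0573, 0.0191]
ee_rot: [-3.141, 0.005, 0.071]
force: [-12.1, 3.4, 6.1]
width: 0.0876
gripper_force: 6.1
t: 12.65
eef_pos: [0.5275, -0.0576, 0.0188]
ee_rot: [3.142, 0.009, 0.07]
force: [-16.3, 4.7, 9.4]
width: 0.0877
gripper_force: 7.8
```

Ledge contact: the TCP stalled at x 0.5275. I press slightly more, retreat and look from clear.

```bash
python3 -m creep '{"translation":[[1,0,0],[0,0,0]],"spin":[0,0],"gripper":[1,1]}'; python3 -m creep '{"translation":[[-20,0,0],[-30,0,0],[-20,20,40],[0,45,45],[0,45,20],[0,45,0],[0,0,0]],"spin":[0,0,0,0,0,0,0],"gripper":[1,0,0,0,0,0,0]}';python3 - <<'E'
from h import *
f=cams.grab_frame("top");s=get_state();print(s["eef_pos"],s["width"],dish(f,(270,404,140,260)));cv2.imwrite("pics/p5.png",cv2.resize(f["img"][120:220,300:440,::-1],None,fx=5,fy=5))
E
```

```text
t: 12.85
eef_pos: [0.5274, -0.0578, 0.0186]
ee_rot: [3.141, 0.01, 0.07]
force: [-16.1, 3.4, 9.7]
width: 0.0876
gripper_force: 8.1
t: 13.55
eef_pos: [0.465, 0.0929, 0.1168]
ee_rot: [-3.139, -0.005, 0.075]
force: [0.0, 0.0, -1.0]
width: 0.0449
gripper_force: 0.0
[0.46410352 0.09083007 0.11598137] 0.0413696750351866 ((597.0787353515625, -53.66410827636719), (120.77937316894531, 179.80445861816406), 4.066566467285156)
```

View pics/p5.png

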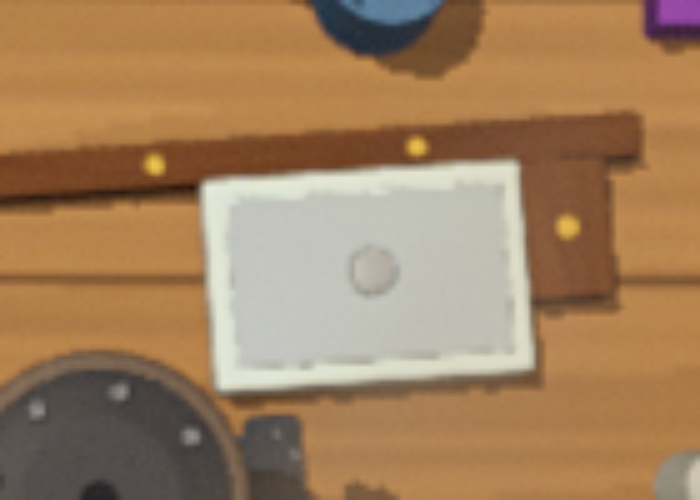

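The dish is flush with the ledge (crop row ~170) and with the block (crop column ~527), at 4.07° against the ledge's 4.1°. One light tap on its end will confirm the block contact.

```bash
python3 -m creep '{"translation":[[40,-2,0],[42,-2,0],[41,-2,0],[0,0,0],[0,0,-30],[0,0,-40],[0,0,-29],[0,0,0]],"spin":[0,0,0,0,0,0,0,0],"gripper":[0,0,0,0,0,0,0,0]}'
```

```text
t: 14.4
eef_pos: [0.5832, 0.0799, 0.0119]
ee_rot: [3.139, 0.008, 0.069]
force: [-0.4, -0.2, -0.5]
width: 0.0006
gripper_force: 0.0
```

```bash
python3 -m creep '{"translation":[[0.5,-8,4],[0.5,-8,0],[0.4,-6,0],[0.2,-3,0],[0.1,-1,0],[0,0,0]],"spin":[0,0,0,0,0,0],"gripper":[0,0,0,0,0,0]}';python3 -m creep '{"translation":[[0.1,-1,0],[0.1,-1,0]],"spin":[0,0],"gripper":[0,0]}'
```

```text
t: 15.0
eef_pos: [0.5884, 0.0562, 0.0205]
ee_rot: [-3.141, -0.001, 0.071]
force: [-0.5, 0.4, -0.5]
width: 0.0004
gripper_force: 0.0
t: 15.2
eef_pos: [0.5884, 0.0545, 0.02]
ee_rot: [-3.142, 0.0, 0.072]
force: [1.0, 0.3, -0.4]
width: 0.0005
gripper_force: 0.0
```

```bash
python3 -m creep '{"translation":[[0.1,-1,0],[0.1,-1,0]],"spin":[0,0],"gripper":[0,0]}';python3 -m creep '{"translation":[[0.1,-1,0],[0,0,0]],"spin":[0,0],"gripper":[0,0]}';python3 -m creep '{"translation":[[0.1,-1,0],[0,0,0]],"spin":[0,0],"gripper":[0,0]}'
```

```text
t: 15.4
eef_pos: [0.5886, 0.0525, 0.0199]
ee_rot: [-3.141, 0.0, 0.071]
force: [-1.6, 4.1, 0.8]
width: 0.0004
gripper_force: 2.5
t: 15.6
eef_pos: [0.5886, 0.0524, 0.0199]
ee_rot: [-3.14, -0.0, 0.071]
force: [-2.3, 6.3, -0.5]
width: 0.0005
gripper_force: 3.4
t: 15.8
eef_pos: [0.5887, 0.0523, 0.0199]
ee_rot: [-3.139, -0.001, 0.071]
force: [-4.5, 11.6, 1.3]
width: 0.0003
gripper_force: 6.0
```

The tap stalled at once at y 0.0523, so the dish is firmly against the block. Retreating for a final check.

```bash
python3 -m creep '{"translation":[[-1,15,0],[-1,15,0],[0,0,40],[-20,0,45],[-45,20,30],[-45,40,0],[-20,40,0],[0,0,0]],"spin":[0,0,0,0,0,0,0,0],"gripper":[0,0,0,0,0,0,0,0]}';python3 - <<'E'
from h import *
f=cams.grab_frame("top");s=get_state();print(s["eef_pos"],s["qd"].round(3),dish(f,(270,404,140,260)))
for l in("jar","mill","salt","spoon"): print(l,[d["centre"] for d in nets.pinpoint("top",l)][:1])
cv2.imwrite("pics/p6.png",f["img"][:,:,::-1])
E
```

```text
t: 16.6
eef_pos: [0.4687, 0.1749, 0.1322]
ee_rot: [-3.14, -0.002, 0.076]
force: [0.4, -0.2, 0.0]
width: 0.0003
gripper_force: 0.0
[0.46946167 0.17354676 0.13180077] [-0.055  0.024  0.008  0.001 -0.004  0.031] ((597.11767578125, -53.6571044921875), (120.70068359375, 179.8129119873047), 4.0665669441223145)
jar [[0.5912, 0.2919, -0.0015]]
mill []
salt [[0.4779, -0.2473, 0.0015]]
spoon []
```

View pics/p6.png

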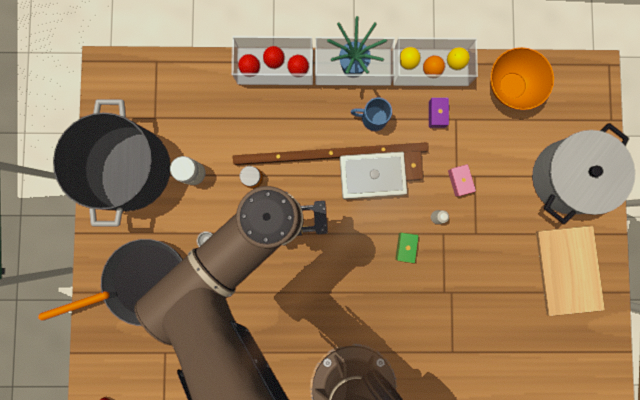

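The dish at (374,175) lies flush with the ledge and block, and the hand is clear. The other things in view stand where they were; the mill is hidden under the arm.

```bash
python3 -c "
from station import arm
print(arm.job_done())"
```

```text
the job is handed in; nothing more can be done
None
```

I handed the job in at about 17 s: by camera and touch, the dish lies flat against the ledge with its end against the brown block and the hand is clear; no verdict came back, and the mill and most of the spoon were hidden by the arm in my last picture.

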